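# Lid the steamer, wind its clockwork timer right round and set it

### The job

Start the steamer: put its lid on the basket so that it sits down level in the rim, and let go of it. Then wind the clockwork timer by turning its dial clockwise all the way round to the stop, so that the bell is fully wound, and turn it back to 40 minutes. Leave the other things on the worktop where they are.

Things in the scene. Friction and masses are not known exactly. Their poses are not given: they have to be found in the camera images.
- steamer: compact white electric steamer, fixed. Origin on the worktop; z up, -x is its front. Base 190 mm wide (y), from x = -150 to +120 mm, deck 94 mm high; its front is a flat control panel whose outward normal leans 35 degrees from vertical towards -x. On the deck, centred at x = +36 mm, stands a clear round basket of potatoes with small side grips, rim 182.5 mm above the worktop.
- basket_rim (a point): centre of the basket's open mouth, at the height of its rim. The mouth is 134 mm wide inside, 140 mm outside. Axes as the steamer's.
- lid: clear round lid, 150 mm across, 65 mm tall with handle, about 0.16 kg, lying right way up. Origin: centre of its underside; z up. Under its flange a locating plug, 125 mm across and 8 mm deep, drops into the basket's mouth with 4.5 mm play all round, at any yaw; the flange then rests on the rim with the lid's origin 8 mm below basket_rim.
- lid_handle (a point): grip point of the lid's white bar handle, on the lid's axis 54 mm above its origin. The bar is 46 mm long (lid x), 13 mm thick (lid y: fingers close along it) and runs from 31 to 64.5 mm above the lid's origin; the lid's top is nearly flat beside it.
- timer_dial (a joint): timer dial angle, rad; grows clockwise (seen facing the panel). 0: run down, white pointer at the orange tick at the top of the scale. 12 ticks of 5 minutes; one full turn is 60 minutes (0.1047 rad each; 40 minutes = 4.19). The stop is a little past the full turn, at 6.6. Turning takes 0.08 N m, at the stop 0.13; it stays where it is left (the clockwork's running is too slow to notice).
- dial_grip (a point): point on the dial's axis 20 mm out from the sloping panel; z: the axis, out of the panel; x: along the white pointer, turning with it. The dial is a black ribbed round knob, 46 mm across, from 6 to 27 mm out from the panel, over a flange 52 mm across. The panel round it is flat; a deck begins 57 mm up the slope, and the basket stands on it, 65 mm behind the axis (measured level).
- salt_jar: bystander: slim salt shaker jar, white cap, 47 x 47 x 98 mm; origin at the centre of its underside
- spice_jar: bystander: spice jar with red cap, 45 x 45 x 106 mm; origin at the centre of its underside
- tumbler: bystander: clear drinking glass, 76 mm across, 86 mm tall; origin at the centre of its underside
- peeler: bystander: black-handled vegetable peeler lying flat, 170 x 25 x 18 mm; origin at the centre of its underside

How it is judged:
By the outcome, as a careful person would: the job done as asked, in the order asked, and still so for the second after the job is handed in, with the robot touching nothing.
It also fails if it takes over 72 s, if anything falls off the work surface, if the arm or the gripper's body presses on something with over 40 N, if the wrist force passes 120 N, or if a joint passes its speed limit or range.

### The arm

A 6-joint arm with a two-finger parallel gripper is mounted at the origin on a cart in front of the work surface, level with it; the furniture and walls round the work are solid. World frame = base frame: x ahead of the robot, y to its left, z up, the work surface at z = 0. Lengths are in m, angles in degrees, forces in N, time in s.
With the tool pointing down it reaches from about 0.425 to 0.95 m from the base axis. Payload 3.5 kg.
Tool frame: the origin (TCP) lies on the centre line of the jaws, within the pads' length; the fingertips stand 22 mm ahead of it and the grasp point (between the pads) lies 3 mm ahead of it; z points along the fingers, y is the line along which they close (so a half turn about z gives the same grasp; the last joint's range is limited). The gripper opens to 85 mm and grips with 20 to 120 N. Pads are 22 mm wide; open, the fingers measure 114 mm over their backs; the gripper's body (76 mm by 85 mm) begins 54 mm behind the grasp point. The pads swing forward as they close: fully open they stand 13 mm farther back than shut.
Start: joints at [-82.048, 16.404, 90.338, -0, 73.258, -8.594], TCP at [0.192, -0.647, 0.253] pointing down, gripper open.
Joint ranges: [-158.93, 158.93], [-51.34, 127.21], [12.03, 142.37], [-87.48, 267.48], [13.55, 161.25], [-162.69, 162.69]. Speed limits (degrees/s): [159.86, 159.86, 180, 180, 180, 180].

### API

Orientations are given as a 3x3 rotation matrix whose columns are the frame's x, y, z axes.
In Python, from rig import robot gives the robot as it stands.
- The arm moves only by the tool servo_tool, never from a script. Its argument "targets" is one flat list of numbers, 7 for each row, row after row: the shift along the tool's x, y, z in a scale on which 1.0 is 0.5 m, then the turn, a rotation vector about the tool's x, y, z in parts of the range, where 1.0 means pi/2 rad, then the finger opening in cm, from 0 to 8.54. In form: [tx, ty, tz, wx, wy, wz, grip, tx, ty, tz, wx, wy, wz, grip, ...]. A call has 1 to 10 rows; each row is the pose to reach, as a shift and turn from the pose commanded when the call began, along the tool's axes at that moment; what a row does not reach only later rows make up. A row lasts 1/10 s, in which the tool goes at most 50 mm and 8.59 degrees, less where a joint would pass 70% of its speed; a pose out of reach is approached as far as the arm can. A shift or turn number past 1, either way, is cut back to 1. A call with a gripper value outside its range is refused whole. The fingers move at their own pace and stop on an object; the grip force is fixed at half the most. Time passes only in rows, so rows that repeat a pose let the fingers close. It gives the time, the measured TCP pose, the force, the opening and the grip force at its end, in the units of the state.
- robot.read_state(): the state, without advancing time (a new reading comes with each control period).
- robot.camera(name): name is "side" or "top" or "wrist"; returns the picture (420x560x3 uint8, red, green, blue); there is no depth.
- robot.camera_info(name): a dict with "vfov" (degrees; the focal length in pixels is half the picture's height over the tangent of half this angle, whatever the lens; pixels are square), "cx", "cy" (the principal point, pixels), "dist_coeffs" ([k1, k2, p1, p2, k3] as OpenCV has them; the pictures are not rectified), "R" (3x3) and "t" (3): a world point X has camera coordinates R X + t. Camera axes: x right, y down, z forward; pixel columns grow to the right and rows downward; lengths in m; the calibration is good to about 2 mm. A picture is of the moment at which its call begins: read the wrist's pose just before it. camera_info takes no time and is no camera call; for the wrist camera it gives the pose at the moment of the call.
- robot.finish_job(): hands the job in; it is judged then, once.
The state is a dict: "time_s": time; "qpos": joint angles; "dq": joint speeds; "effort": joint torques, N m; "tcp_pos": TCP position; "ee_rot": TCP orientation; "ft_force": force on the tool from outside, world axes, zero at the start; "ft_torque": the same for the moment, N m; "finger_gap": finger opening in m; "grasp_force": force on a finger pad.
Only numpy, scipy, OpenCV 4.12 (cv2) and the standard library are available. Lean on these libraries where they do the work, as an engineer would, in place of code of your own. Each camera call takes 0.05 s, during which the arm holds its last target. There are 200 camera calls.

## Working session

There is one attempt and no reset: what is moved stays moved. The work goes in short steps, Python scripts to look and compute and a tool call to move; the robot and the scene stay as the last step left them, time stands still between calls to the robot, and variables do not carry over. Pictures are saved under pics/ and viewed, at most 10 in all, crops included, and the job is handed in when it is done.

Besides the shell and the picture viewer there is one more tool, called as name(argument=value, ...) on one line, values as JSON. servo_tool: Moves the arm, as the interface text tells. Its arguments: {"type":"object","properties":{"targets":{"type":"array","items":{"type":"number"}}},"required":["targets"]}

```bash
mkdir -p pics; ls
cat > h.py <<'E'
import numpy as np, cv2
from rig import robot
def K(ci):
    f=210/np.tan(np.radians(ci['vfov']/2)); return np.array([[f,0,ci['cx']],[0,f,ci['cy']],[0,0,1.]])
def ray(ci,uv):
    p=cv2.undistortPoints(np.array([[uv]],float),K(ci),np.array(ci['dist_coeffs'],float))[0,0]
    R=np.array(ci['R']);t=np.array(ci['t']);c=-R.T@t;d=R.T@np.array([p[0],p[1],1]);return c,d/np.linalg.norm(d)
def onz(ci,uv,z):
    c,d=ray(ci,uv);return c+d*(z-c[2])/d[2]
def tri(rs):
    A=0;b=0
    for c,d in rs:
        P=np.eye(3)-np.outer(d,d);A=A+P;b=b+P@c
    return np.linalg.solve(A,b)
def proj(ci,X):
    R=np.array(ci['R']);t=np.array(ci['t'],float)
    return cv2.projectPoints(np.atleast_2d(np.array(X,float)),cv2.Rodrigues(R)[0],t,K(ci),np.array(ci['dist_coeffs'],float))[0][:,0]
def snap(n,f):
    ci=robot.camera_info(n);im=robot.camera(n);cv2.imwrite('pics/'+f,im[:,:,::-1]);return ci,im
E
python3 - <<'E'
from h import *
np.set_printoptions(precision=3,suppress=True)
for n in('side','top','wrist'):
    ci,im=snap(n,n+'0.png'); print(n,ci)
print(robot.read_state())
E
```

```text
pics
side {'vfov': 44.53896506823446, 'cx': 276.0682938870451, 'cy': 208.7214794221994, 'dist_coeffs': array([-0.022,  0.   ,  0.   ,  0.   ,  0.   ]), 'R': array([[-0.184, -0.983, -0.013],
       [-0.692,  0.139, -0.708],
       [ 0.698, -0.121, -0.706]]), 't': array([0.073, 0.518, 1.251])}
top {'vfov': 57.98624587501132, 'cx': 283.7299879674388, 'cy': 205.8061691043584, 'dist_coeffs': array([-0.049,  0.   ,  0.   ,  0.   ,  0.   ]), 'R': array([[-0.018, -1.   ,  0.01 ],
       [-0.988,  0.016, -0.152],
       [ 0.151, -0.012, -0.988]]), 't': array([-0.053,  0.593,  1.024])}
wrist {'vfov': 59.846694803072005, 'cx': 279.4223530637152, 'cy': 215.73693057354825, 'dist_coeffs': array([0.019, 0.   , 0.   , 0.   , 0.   ]), 'R': array([[ 0.285, -0.959, -0.002],
       [-0.914, -0.273,  0.301],
       [-0.289, -0.084, -0.954]]), 't': array([-0.674, -0.04 ,  0.381])}
{'time_s': 0.15, 'qpos': array([-82.051,  16.444,  90.403,  -0.003,  73.259,  -8.596]), 'dq': array([-0.012, -0.089, -0.397,  0.023, -0.038,  0.013]), 'effort': array([  0.002, -40.66 , -29.314,  -0.   ,   0.004,  -0.   ]), 'tcp_pos': array([ 0.192, -0.647,  0.252]), 'ee_rot': array([[ 0.959,  0.285, -0.   ],
       [ 0.285, -0.959,  0.002],
       [ 0.   , -0.002, -1.   ]]), 'ft_force': array([-0.045, -0.171, -0.617]), 'ft_torque': array([ 0.007, -0.029, -0.006]), 'grasp_force': 0.0, 'finger_gap': 0.08601202800957139}
```

View pics/side0.png

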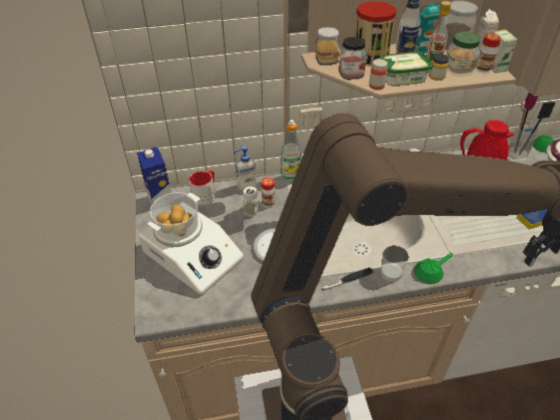

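View pics/top0.png

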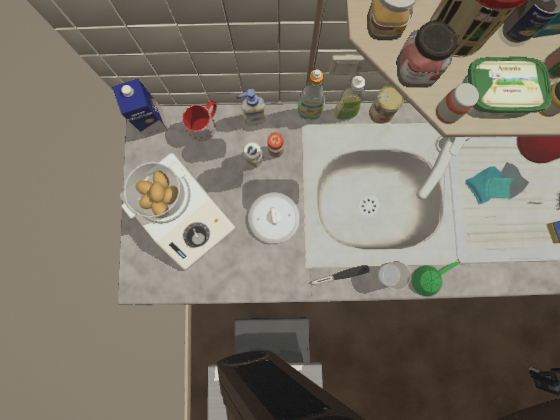

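Side view: steamer at (180,240), lid partly hidden at (265,245). Top view: lid handle at (273,216), basket centre about (156,192), dial about (197,235), salt jar (253,152), spice jar (275,142), peeler (340,275), tumbler (393,275).

Run:
```python
from h import *
np.set_printoptions(precision=3,suppress=True)
im=cv2.imread('pics/top0.png');c=cv2.resize(im[140:290,115:315],None,fx=4,fy=4,interpolation=cv2.INTER_CUBIC);cv2.imwrite('pics/c1.png',c)
ci=robot.camera_info('top')
for n,uv,z in(('handle',(273.5,216),.064),('lid',(273.5,217.5),.03),('rim',(155,192),.1825),('dial',(197,235),.07),('salt',(253,152),.098),('spice',(275,142),.106)):print(n,onz(ci,uv,z))
# panel: dark dial blob
hsv=cv2.cvtColor(im,cv2.COLOR_BGR2HSV);m=(hsv[:,:,2]<75).astype(np.uint8);m[:, :120]=0
n,l,s,ce=cv2.connectedComponentsWithStats(m)
for i in range(1,n):
    if s[i,4]>80 and s[i,0]<420:print(s[i],ce[i])
```

```text
handle [ 0.561 -0.034  0.064]
lid [ 0.561 -0.033  0.03 ]
rim [0.611 0.257 0.182]
dial [0.511 0.175 0.07 ]
salt [0.734 0.019 0.098]
spice [ 0.759 -0.041  0.106]
[ 415    0   47   61 1539] [438.428  34.719]
[367  12  36  28 143] [379.783  32.671]
[396  55  37  32 174] [407.54   77.661]
[122 106  37  26 414] [140.826 117.93 ]
[185 229  15  18  99] [190.242 237.758]
[333 266  36  13 250] [351.748 272.204]
[  191   295   369   125 41267] [385.213 359.941]
```

View pics/c1.png

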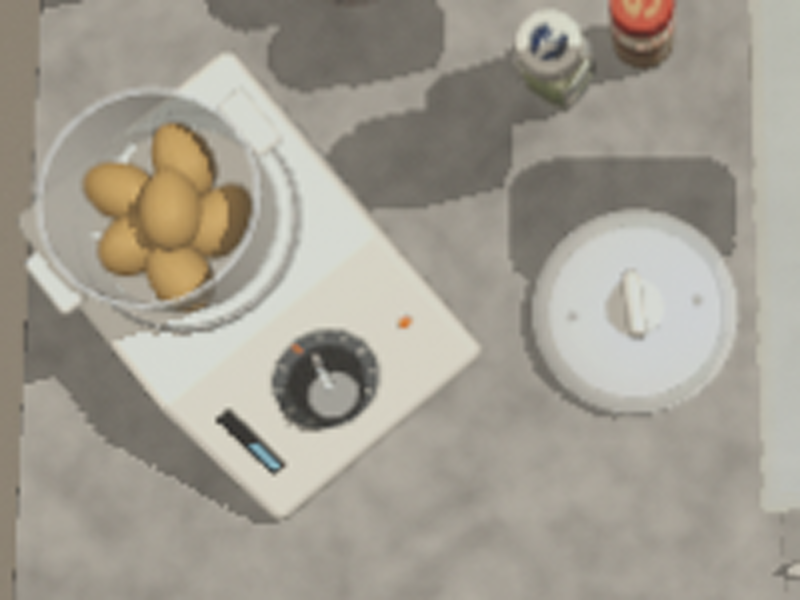

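Crop: rim circle centre ≈ full-image (152,190), dial (198,236) with pointer just right of the orange tick (near zero), lid bar handle (273.5,215.5), bar running nearly along world x. Moving over the lid.

The rows are not in the units I measure in: shifts go in shares of 0.5 m and turns go in shares of pi/2 rad. I convert before sending: 41 cm / 50 = 0.82, -37.5 cm / 50 = -0.75, 0.13 rad / 1.5708 = 0.0828.

servo_tool(targets=[0.1,-0.09,0,0,0,0.0318,8.5,0.2,-0.18,0,0,0,0.0637,8.5,0.28,-0.26,0,0,0,0.0828,8.5,0.36,-0.33,0,0,0,0.0828,8.5,0.44,-0.4,0,0,0,0.0828,8.5,0.52,-0.47,0,0,0,0.0828,8.5,0.59,-0.54,0,0,0,0.0828,8.5,0.66,-0.61,0,0,0,0.0828,8.5,0.74,-0.68,0,0,0,0.0828,8.5,0.82,-0.75,0,0,0,0.0828,8.5])

```text
time_s: 1.15
tcp_pos: [0.4498, -0.2162, 0.2533]
ee_rot: [[0.987, 0.158, 0.0], [0.158, -0.987, -0.0], [0.0, 0.0, -1.0]]
ft_force: [0.7, -0.9, 0.6]
finger_gap: 0.085
grasp_force: 0.0
```

Run:
```python
from h import *
np.set_printoptions(precision=3,suppress=True)
ci=robot.camera_info('top')
P=lambda u,v,z:onz(ci,(115+u/4,140+v/4),z)
print('rim',P(149,198,.1825))
a,b,c=P(373,238,.094),P(165,402,.094),P(232,52,.094)
print(a,b,np.linalg.norm(a-b),np.degrees(np.arctan2(*(b-a)[1::-1])),np.degrees(np.arctan2(*(c-a)[1::-1])))
d=P(640,333,.064)-P(630,270,.064);print('bar',d)
s=robot.read_state();print(s['time_s'],s['tcp_pos'],s['ee_rot'])
```

```text
rim [0.617 0.264 0.182]
[0.605 0.141 0.094] [0.497 0.279 0.094] 0.17514325478943635 128.22658807520844 36.99216563370529
bar [-0.044 -0.006  0.   ]
1.15 [ 0.45  -0.216  0.253] [[ 0.987  0.158  0.   ]
 [ 0.158 -0.987 -0.   ]
 [ 0.     0.    -1.   ]]
```

Scaled: -16.8 cm / 50 = -0.336, 9.8 cm / 50 = 0.196.

servo_tool(targets=[0.05,-0.08,0,0,0,0,8.5,0.1,-0.16,0,0,0,0,8.5,0.14,-0.24,0,0,0,0,8.5,0.18,-0.31,0,0,0,0,8.5,0.196,-0.336,0,0,0,0,8.5,0.196,-0.336,0,0,0,0,8.5])

```text
time_s: 1.75
tcp_pos: [0.5197, -0.0353, 0.253]
ee_rot: [[0.987, 0.162, -0.001], [0.162, -0.987, -0.0], [-0.001, -0.0, -1.0]]
ft_force: [0.4, -0.8, -0.1]
finger_gap: 0.0849
grasp_force: 0.0
```

Run:
```python
from h import *
np.set_printoptions(precision=3,suppress=True)
ci,im=snap('wrist','w1.png')
s=robot.read_state();print(s['time_s'],s['tcp_pos'],s['ee_rot'],proj(ci,[[.561,-.034,.064],[.561,-.034,.0]]))
```

```text
1.8 [ 0.519 -0.037  0.253] [[ 0.987  0.16  -0.001]
 [ 0.16  -0.987 -0.001]
 [-0.001  0.    -1.   ]] [[285.889 144.846]
 [284.843 137.416]]
```

View pics/w1.png

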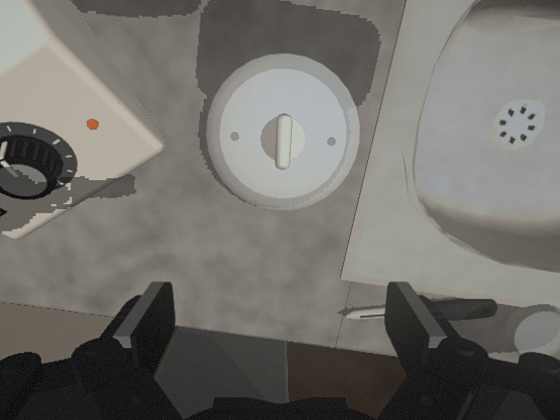

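Wrist: lid bar from (284,115) to (283,169), lid disc centre about (282,131); steamer corner and dial at left, peeler right.

Run:
```python
from h import *
np.set_printoptions(precision=4,suppress=True)
ci=robot.camera_info('wrist')
a,b=onz(ci,(284.5,115),.064),onz(ci,(283,169),.064);h1,h2=onz(ci,(234,136),.03),onz(ci,(331,141),.03)
print(a,b,(a+b)/2,np.degrees(np.arctan2(*(a-b)[1::-1])),(h1+h2)/2,np.degrees(np.arctan2(*(h1-h2)[1::-1])))
s=robot.read_state();R=np.array(s['ee_rot']);t=np.array([*((a+b)/2)[:2],.054+.003])-s['tcp_pos'];print(R.T@t*100)
```

```text
[ 0.5843 -0.0303  0.064 ] [ 0.5401 -0.0364  0.064 ] [ 0.5622 -0.0334  0.064 ] 7.81057784887961 [ 0.5621 -0.0327  0.03  ] 96.31651132672103
[ 4.2915  0.3497 19.6   ]
```

Scaled: 19.4 cm / 50 = 0.388, 18 cm / 50 = 0.36, 0.03 rad / 1.5708 = 0.0191.

servo_tool(targets=[0.04,0.004,0.08,0,0,0.0191,8.5,0.086,0.007,0.16,0,0,0.0191,8.5,0.086,0.007,0.24,0,0,0.0191,8.5,0.086,0.007,0.31,0,0,0.0191,8.5,0.086,0.007,0.36,0,0,0.0191,8.5,0.086,0.007,0.388,0,0,0.0191,8.5,0.086,0.007,0.388,0,0,0.0191,8.5,0.086,0.007,0.388,0,0,0.0191,4,0.086,0.007,0.388,0,0,0.0191,0.5,0.086,0.007,0.388,0,0,0.0191,0.5])

```text
time_s: 2.8
tcp_pos: [0.5638, -0.0339, 0.0612]
ee_rot: [[0.992, 0.128, 0.003], [0.128, -0.992, -0.001], [0.003, 0.001, -1.0]]
ft_force: [-0.5, 0.4, -0.2]
finger_gap: 0.0435
grasp_force: 0.0
```

servo_tool(targets=[0,0,0,0,0,0,0.5,0,0,0,0,0,0,0.5,0,0,0,0,0,0,0.5,0,0,0,0,0,0,0.5])

```text
time_s: 3.2
tcp_pos: [0.5632, -0.0336, 0.0603]
ee_rot: [[0.992, 0.129, 0.002], [0.129, -0.992, -0.0], [0.001, 0.0, -1.0]]
ft_force: [-0.1, 0.7, 4.2]
finger_gap: 0.0121
grasp_force: 62.1
```

servo_tool(targets=[0,0,-0.06,0,0,0,0.5,0,0,-0.14,0,0,0,0.5,0,0,-0.22,0,0,0,0.5,0,0,-0.3,0,0,0,0.5,0,0,-0.38,0,0,0,0.5,0,0,-0.46,0,0,0,0.5,0,0,-0.52,0,0,0,0.5,0,0,-0.54,0,0,0,0.5])

```text
time_s: 4.0
tcp_pos: [0.5635, -0.0337, 0.3329]
ee_rot: [[0.992, 0.129, 0.006], [0.129, -0.992, -0.001], [0.005, 0.002, -1.0]]
ft_force: [1.1, -0.9, -2.0]
finger_gap: 0.0121
grasp_force: 61.2
```

Run:
```python
import cv2
im=cv2.imread('pics/side0.png');cv2.imwrite('pics/c2.png',cv2.resize(im[185:295,125:270],None,fx=5,fy=5,interpolation=cv2.INTER_CUBIC))
```

```text
(no output)
```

View pics/c2.png

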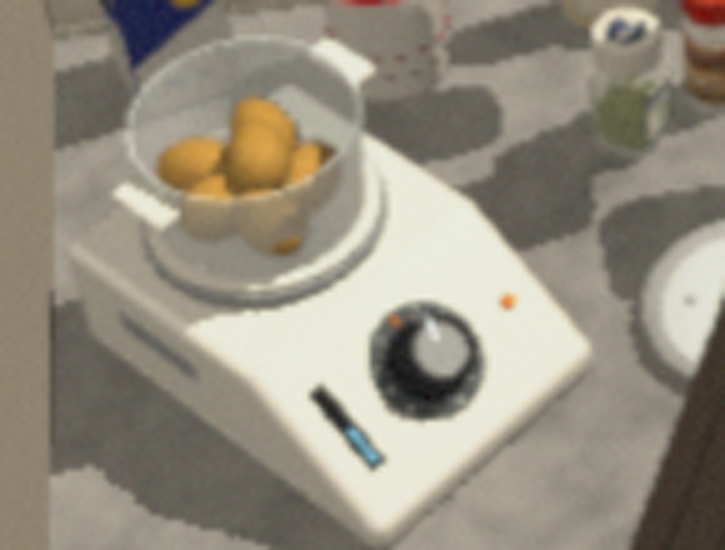

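Side crop: rim centre ≈ (174,209) full-image, dial cap (213.4,255.4), dial base ring (210.4,257).

Run:
```python
from h import *
np.set_printoptions(precision=4,suppress=True)
T=robot.camera_info('top');S=robot.camera_info('side')
for n,t,s in(('rim',(115+149/4,140+199/4),(174,209)),('cap',(198.25,238.75),(213.4,255.4)),('ring',(196.5,235.25),(210.4,257))):
    print(n,tri([ray(T,t),ray(S,s)]))
for nm,ci,uv in(('top',T,(115+149/4,140+199/4)),('side',S,(174,209))): print(nm,onz(ci,uv,.1825))
# rim extents from model, for check of centre
a=np.linspace(0,2*np.pi,200)
for c in ((.617,.264),(.614,.262)):
  X=np.c_[c[0]+.07*np.cos(a),c[1]+.07*np.sin(a),np.full(200,.1825)]
  for ci,o,f in((T,(115,140),4),(S,(125,185),5)):
    p=(proj(ci,X)-o)*f; print(c,p.min(0),p.max(0))
```

```text
rim [0.6171 0.265  0.1788]
cap [0.5004 0.1692 0.0794]
ring [0.5115 0.1786 0.0609]
top [0.6165 0.264  0.1825]
side [0.6131 0.2644 0.1825]
(0.617, 0.264) [37.1548 88.5249] [261.4175 310.3384]
(0.617, 0.264) [126.2355  34.8341] [363.6866 201.3304]
(0.614, 0.262) [40.1114 93.1076] [264.5188 315.1524]
(0.614, 0.262) [129.721   37.6732] [367.4409 204.5726]
```

Scaled: -28.9 cm / 50 = -0.578, -28.4 cm / 50 = -0.568.

servo_tool(targets=[0.02,-0.06,0,0,0,0,0.5,0.044,-0.14,0,0,0,0,0.5,0.07,-0.22,0,0,0,0,0.5,0.096,-0.3,0,0,0,0,0.5,0.12,-0.38,0,0,0,0,0.5,0.146,-0.46,0,0,0,0,0.5,0.168,-0.53,0,0,0,0,0.5,0.18,-0.568,0,0,0,0,0.5,0.184,-0.578,0,0,0,0,0.5,0.184,-0.578,0,0,0,0,0.5])

```text
time_s: 5.0
tcp_pos: [0.6164, 0.2647, 0.3277]
ee_rot: [[0.992, 0.129, -0.002], [0.129, -0.992, -0.001], [-0.003, 0.001, -1.0]]
ft_force: [-0.4, -0.5, -1.5]
finger_gap: 0.0122
grasp_force: 61.2
```

Run:
```python
from h import *
np.set_printoptions(precision=4,suppress=True)
s=robot.read_state();print(s['tcp_pos'],s['ee_rot'],s['qpos'])
_,a=snap('top','t2.png');_,b=snap('side','s2.png')
c1=cv2.resize(a[130:300,80:280],None,fx=2,fy=2);c2=cv2.resize(b[130:300,80:280],None,fx=2,fy=2)
cv2.imwrite('pics/c3.png',np.hstack([c1,c2])[:,:,::-1])
```

```text
[0.6164 0.2647 0.3277] [[ 0.9916  0.129  -0.0024]
 [ 0.129  -0.9916 -0.0014]
 [-0.0026  0.0011 -1.    ]] [14.6026 13.4249 86.2146 -0.0458 80.5142 97.1962]
```

View pics/c3.png

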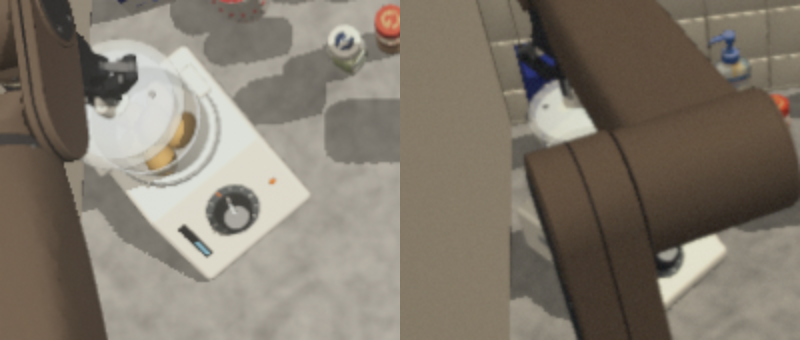

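Top-left crop: the lid hangs over the basket at about the right place; potatoes/rim show past its lower right (parallax); side view is mostly blocked by the arm.

Scaled: 8 cm / 50 = 0.16, 7.5 cm / 50 = 0.15.

servo_tool(targets=[0.002,0,0.06,0,0,0,0.5,0.002,0,0.12,0,0,0,0.5,0.002,0,0.15,0,0,0,0.5,0.002,0,0.16,0,0,0,0.5,0.002,0,0.16,0,0,0,0.5,0.002,0,0.16,0,0,0,0.5])

```text
time_s: 5.7
tcp_pos: [0.6186, 0.2649, 0.2514]
ee_rot: [[0.992, 0.128, 0.003], [0.128, -0.992, 0.001], [0.003, -0.0, -1.0]]
ft_force: [-0.6, -0.1, -0.6]
finger_gap: 0.0119
grasp_force: 61.2
```

Run:
```python
from h import *
np.set_printoptions(precision=4,suppress=True)
s=robot.read_state();print(s['tcp_pos'],s['ft_force'])
_,a=snap('wrist','w3.png')
_,b=snap('top','t3.png')
cv2.imwrite('pics/c4.png',np.hstack([cv2.resize(b[130:270,90:230],(420,420),interpolation=cv2.INTER_CUBIC),cv2.resize(a,(380,420))])[:,:,::-1])
```

```text
[0.6186 0.2649 0.2514] [-0.5762 -0.0776 -0.5679]
```

View pics/c4.png

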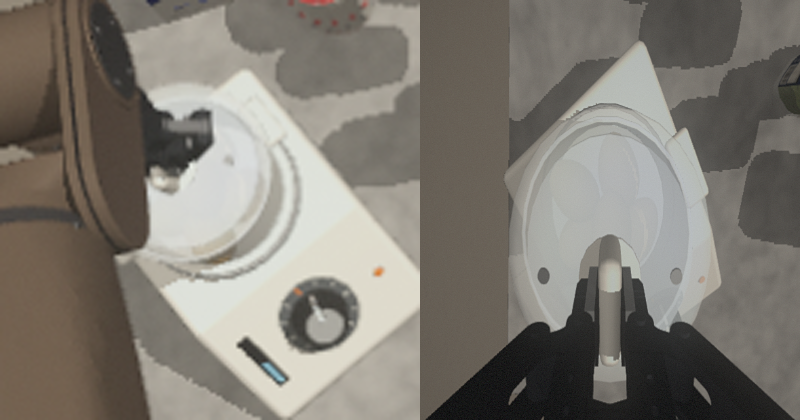

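The lid is concentric with the rim in both views. Lowering gently.

Scaled: 1.6 cm / 50 = 0.032, 1.1 cm / 50 = 0.022.

servo_tool(targets=[-0.002,0.001,0.008,0,0,0,0.5,-0.002,0.001,0.016,0,0,0,0.5,-0.002,0.001,0.022,0,0,0,0.5,-0.002,0.001,0.026,0,0,0,0.5,-0.002,0.001,0.03,0,0,0,0.5,-0.002,0.001,0.032,0,0,0,0.5,-0.002,0.001,0.032,0,0,0,0.5,-0.002,0.001,0.032,0,0,0,0.5])

```text
time_s: 6.6
tcp_pos: [0.6168, 0.2647, 0.235]
ee_rot: [[0.992, 0.129, 0.001], [0.129, -0.992, 0.001], [0.001, -0.0, -1.0]]
ft_force: [-3.9, 0.0, 4.3]
finger_gap: 0.0119
grasp_force: 62.2
```

Scaled: -15 cm / 50 = -0.3, -13 cm / 50 = -0.26.

servo_tool(targets=[0,0,0.002,0,0,0,0.5,0,0,0.002,0,0,0,0.5,0,0,0.002,0,0,0,3,0,0,0.002,0,0,0,6,0,0,0,0,0,0,6,0,0,-0.04,0,0,0,6,0,0,-0.1,0,0,0,6,0,0,-0.18,0,0,0,6,0,0,-0.26,0,0,0,6,0,0,-0.3,0,0,0,6])

```text
time_s: 7.6
tcp_pos: [0.6176, 0.2645, 0.3881]
ee_rot: [[0.992, 0.128, 0.006], [0.128, -0.992, 0.001], [0.006, -0.001, -1.0]]
ft_force: [0.5, 0.4, 1.0]
finger_gap: 0.0601
grasp_force: 0.0
```

Run:
```python
from h import *
np.set_printoptions(precision=4,suppress=True)
ci,a=snap('wrist','w4.png')
s=robot.read_state();print(s['tcp_pos'],s['ft_force'])
print(proj(ci,[[.6165,.264,.2055],[.6165,.264,.239],[.5,.169,.0794]]))
```

```text
[0.6183 0.2647 0.3911] [0.6814 0.0892 3.1205]
[[280.0972 196.8889]
 [280.1304 207.5546]
 [341.283  268.8604]]
```

View pics/w4.png

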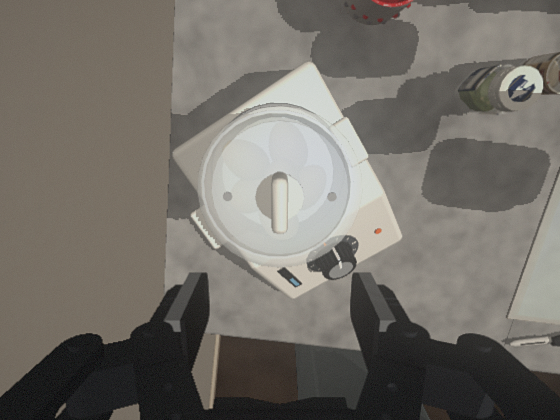

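The lid sits centred and level (holes at rows 196 as predicted for the seated height, bar centred at column 280). Dial visible at (338,258). Next: the dial.

```bash
cat >> h.py <<'E'
from scipy.spatial.transform import Rotation as Ro
psi=np.radians(37.5)
def dialR(psi=psi):
    c,s=np.cos(psi),np.sin(psi);C,S=np.cos(np.radians(35)),np.sin(np.radians(35))
    x=np.array([C*c,C*s,S]);z=np.array([S*c,S*s,-C]);return np.c_[x,np.cross(z,x),z]
D0=np.array([.512,.178,.058])
def go(p,R):
    s=robot.read_state();R0=np.array(s['ee_rot'])
    print('shift',R0.T@(np.array(p)-s['tcp_pos'])*100,'rot',Ro.from_matrix(R0.T@R).as_rotvec())
E
python3 - <<'E'
from h import *
np.set_printoptions(precision=3,suppress=True)
R=dialR();go(D0-R[:,2]*.12+[0,0,.03],R);print(D0-R[:,2]*.12)
E
```

```text
shift [-17.826  10.712  20.274] rot [ 0.162  0.586 -0.508]
[0.457 0.136 0.156]
```

Scaled: 20.3 cm / 50 = 0.406, -17.8 cm / 50 = -0.356, 0.586 rad / 1.5708 = 0.3731.

servo_tool(targets=[-0.08,0.048,0,0,0,-0.0637,6,-0.16,0.096,0,0,0.0318,-0.1273,6,-0.24,0.144,0.04,0.0255,0.1082,-0.1592,6,-0.31,0.19,0.1,0.0446,0.191,-0.191,6,-0.356,0.214,0.18,0.0637,0.2546,-0.2546,6,-0.356,0.214,0.26,0.0828,0.3056,-0.2865,6,-0.356,0.214,0.34,0.1031,0.3731,-0.3234,6,-0.356,0.214,0.406,0.1031,0.3731,-0.3234,6,-0.356,0.214,0.406,0.1031,0.3731,-0.3234,6,-0.356,0.214,0.406,0.1031,0.3731,-0.3234,6])

```text
time_s: 8.65
tcp_pos: [0.4537, 0.1354, 0.1799]
ee_rot: [[0.658, 0.608, 0.445], [0.499, -0.794, 0.347], [0.564, -0.006, -0.826]]
ft_force: [1.3, -0.3, 0.2]
finger_gap: 0.06
grasp_force: 0.0
```

Run:
```python
from h import *
np.set_printoptions(precision=3,suppress=True)
ci,a=snap('wrist','w5.png')
s=robot.read_state();print(s['tcp_pos'],s['qpos'],s['ft_force']);R=dialR();go(D0-R[:,2]*.12,R)
n=-R[:,2]
print(proj(ci,[D0+n*.027,D0+n*.002]))
```

```text
[0.455 0.135 0.182] [ -7.281 -20.169 138.156  36.597  42.226  22.027] [-0.486  0.325 -0.038]
shift [-1.267  0.094  2.248] rot [-0.002  0.008 -0.002]
[[283.034 232.719]
 [282.873 220.895]]
```

View pics/w5.png

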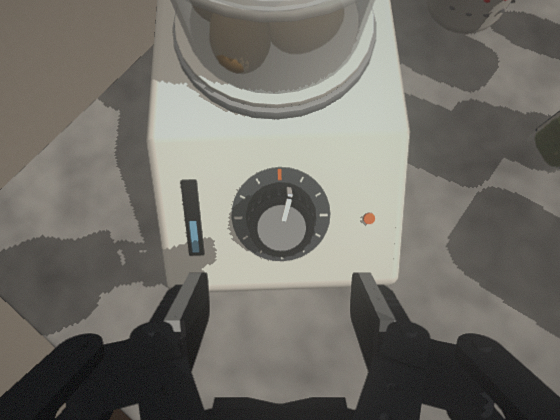

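Wrist view: cap centre (283,228), ring centre (281,214), orange tick (279,174), pointer tip (290,190) → dial about 0.2 rad; lid/basket clear above.

```bash
cat > a.py <<'E'
from h import *
np.set_printoptions(precision=4,suppress=True)
im=cv2.imread('pics/w5.png');hsv=cv2.cvtColor(im,cv2.COLOR_BGR2HSV)
m=(hsv[:,:,2]<110).astype(np.uint8);m[:160]=0;m[265:]=0;m[:,:225]=0;m[:,335:]=0
c=max(cv2.findContours(cv2.morphologyEx(m,cv2.MORPH_CLOSE,np.ones((5,5))),0,2)[0],key=cv2.contourArea);print('ring',cv2.fitEllipse(cv2.convexHull(c)))
g=((hsv[:,:,2]>120)&(hsv[:,:,2]<200)&(hsv[:,:,1]<40)).astype(np.uint8);g[:200]=0;g[255:]=0;g[:,:250]=0;g[:,315:]=0
g=cv2.morphologyEx(g,cv2.MORPH_OPEN,np.ones((9,9)))
c2=max(cv2.findContours(g,0,2)[0],key=cv2.contourArea);e2=cv2.fitEllipse(c2);print('cap',e2)
ci=robot.camera_info('wrist')
R=dialR();n=-R[:,2]
for nm,uv,d in(('cap',e2[0],.027),('ring',cv2.fitEllipse(cv2.convexHull(c))[0],.006)):
    o,r=ray(ci,uv);P=D0+n*d;X=o+r*(n@(P-o))/(n@r);print(nm,X-n*d,(X-P)@R*1000)
a=onz(ci,(155,139),.094);b=onz(ci,(403,134),.094);print(np.degrees(np.arctan2(*(a-b)[1::-1]))-90,np.linalg.norm(a-b))
E
python3 a.py
```

```text
ring ((280.10723876953125, 213.90380859375), (93.07608032226562, 98.26753997802734), 85.10399627685547)
cap ((280.3399658203125, 228.95785522460938), (40.72694778442383, 48.523529052734375), 99.99826049804688)
cap [0.5147 0.181  0.0608] [ 4.8246 -0.7738  0.    ]
ring [0.5173 0.1832 0.0632] [ 9.0016 -0.9412 -0.    ]
38.65091237365655 0.17604693046807282
```

```bash
python3 - <<'E'
from h import *
snap('wrist','w6.png')
E
sed -i "s/w5.png/w6.png/; s/,.006)/,.001)/; s/np.ones((9,9))/np.ones((5,5))/" a.py; python3 a.py; python3 -c "
from h import *
s=robot.read_state();print(s['tcp_pos'],s['dq'])"
```

```text
ring ((278.6595458984375, 216.675048828125), (92.40982818603516, 97.52732849121094), 86.46564483642578)
cap ((279.4089660644531, 231.1900634765625), (42.06545639038086, 47.57610321044922), 95.31189727783203)
cap [0.5142 0.1808 0.0604] [ 4.2306 -0.93   -0.    ]
ring [0.5152 0.1824 0.0616] [ 6.3133 -1.5347 -0.    ]
38.72964079900518 0.1770172932871567
[0.45571458 0.13543666 0.18309406] [ 0.11265853 -0.60909949 -0.88891406  0.24460002 -0.11009529 -0.48093243]
```

```bash
sed -i 's/^psi=.*/psi=np.radians(38)/; s/^D0=.*/D0=np.array([.5144,.1812,.0613])/' h.py
python3 - <<'E'
from h import *
np.set_printoptions(precision=3,suppress=True)
R=dialR();go(D0-R[:,2]*.08,R)
E
```

```text
shift [-0.847 -0.01   6.251] rot [ 0.004  0.007 -0.008]
```

Scaled: 6.2 cm / 50 = 0.124, 6 cm / 50 = 0.12, -0.15 rad / 1.5708 = -0.0955.

servo_tool(targets=[-0.008,0,0.04,0.0025,0.0045,0,6,-0.017,0,0.08,0.0025,0.0045,-0.0955,6,-0.017,0,0.12,0.0025,0.0045,-0.191,6,-0.017,0,0.124,0,0.0045,-0.2865,6,-0.017,0,0.124,0,0.0045,-0.382,6,-0.017,0,0.124,0,0.0045,-0.4775,6,-0.017,0,0.124,0,0.0045,-0.573,6,-0.017,0,0.124,0,0.0045,-0.6685,6,-0.017,0,0.124,0,0.0045,-0.7639,6,-0.017,0,0.124,0,0.0045,-0.8594,6])

```text
time_s: 9.75
tcp_pos: [0.4785, 0.1531, 0.1277]
ee_rot: [[-0.459, 0.765, 0.452], [0.88, 0.319, 0.353], [0.126, 0.559, -0.819]]
ft_force: [-0.8, 0.4, 0.3]
finger_gap: 0.0602
grasp_force: 0.0
```

Scaled: -1.5 rad / 1.5708 = -0.9549.

servo_tool(targets=[0,0,0,0,0,-0.0955,6,0,0,0,0,0,-0.191,6,0,0,0,0,0,-0.2865,6,0,0,0,0,0,-0.382,6,0,0,0,0,0,-0.4775,6,0,0,0,0,0,-0.573,6,0,0,0,0,0,-0.6685,6,0,0,0,0,0,-0.7639,6,0,0,0,0,0,-0.8594,6,0,0,0,0,0,-0.9549,6])

```text
time_s: 10.75
tcp_pos: [0.4786, 0.1531, 0.1277]
ee_rot: [[-0.796, -0.403, 0.452], [-0.256, 0.9, 0.353], [-0.549, 0.165, -0.819]]
ft_force: [-0.0, 0.8, 0.5]
finger_gap: 0.06
grasp_force: 0.0
```

Run:
```python
from h import *
np.set_printoptions(precision=3,suppress=True)
s=robot.read_state();print(s['time_s'],s['qpos'],s['tcp_pos'],s['ee_rot'],s['ft_torque'])
R=dialR();R0=s['ee_rot'];print('axis err',R0.T@R[:,2]); print(R0.T@(D0-R[:,2]*.029-s['tcp_pos'])*100)
```

```text
10.75 [  -4.315   -9.578  136.86    44.326   33.527 -149.112] [0.479 0.153 0.128] [[-0.796 -0.403  0.452]
 [-0.256  0.9    0.353]
 [-0.549  0.165 -0.819]] [-0.139  0.232 -0.009]
axis err [-0.  0.  1.]
[ 0.074 -0.011  5.154]
```

Scaled: 5.1 cm / 50 = 0.102, 4.8 cm / 50 = 0.096.

servo_tool(targets=[0.001,0,0.03,0,0,0,6,0.001,0,0.06,0,0,0,6,0.001,0,0.084,0,0,0,6,0.001,0,0.096,0,0,0,6,0.001,0,0.102,0,0,0,6,0.001,0,0.102,0,0,0,6,0.001,0,0.102,0,0,0,5.2,0.001,0,0.102,0,0,0,4.8,0.001,0,0.102,0,0,0,4.2,0.001,0,0.102,0,0,0,4.2])

```text
time_s: 11.75
tcp_pos: [0.4987, 0.1701, 0.0832]
ee_rot: [[-0.801, -0.397, 0.449], [-0.25, 0.902, 0.353], [-0.545, 0.17, -0.821]]
ft_force: [-8.3, -5.5, 9.4]
finger_gap: 0.0438
grasp_force: 59.1
```

Run:
```python
from h import *
np.set_printoptions(precision=3,suppress=True)
s=robot.read_state();print(s['time_s'],s['qpos'],s['ft_force'],s['ft_torque'],s['finger_gap'],s['grasp_force'])
R=dialR();R0=s['ee_rot'];print(R0.T@(D0-R[:,2]*.029-s['tcp_pos'])*100,R0.T@s['ft_force'],R0.T@s['ft_torque'])
```

```text
11.75 [  -1.582   -0.33   134.461   52.115   27.527 -155.696] [-8.308 -5.537  9.362] [-0.323  0.664  0.042] 0.04381239371728695 59.11598258593585
[-0.331  0.003 -0.002] [  2.934  -0.103 -13.368] [0.07  0.734 0.055]
```

Scaled: -0.2 cm / 50 = -0.004.

servo_tool(targets=[0,0,0,0,0,0,5.6,0,0,0,0,0,0,5.6,0,0,-0.004,0,0,0,5.6,0,0,-0.004,0,0,0,5.6])

```text
time_s: 12.15
tcp_pos: [0.4976, 0.1699, 0.084]
ee_rot: [[-0.801, -0.397, 0.448], [-0.249, 0.902, 0.353], [-0.544, 0.171, -0.822]]
ft_force: [-0.2, -0.5, -0.4]
finger_gap: 0.056
grasp_force: 0.0
```

```bash
cat > st.py <<'E'
from h import *
np.set_printoptions(precision=3,suppress=True)
s=robot.read_state();print(s['time_s'],s['qpos'],s['finger_gap'],s['grasp_force'])
R=dialR();R0=s['ee_rot'];print('to29',R0.T@(D0-R[:,2]*.029-s['tcp_pos'])*100,'axis',R0.T@R[:,2],'F',R0.T@s['ft_force'],'T',R0.T@s['ft_torque'])
u=R.T@R0[:,0];print('toolangle cw from up',np.degrees(np.arctan2(u[1],u[0])))
E
python3 st.py
```

```text
12.15 [  -1.632   -0.569  134.564   51.836   27.695 -155.397] 0.05604115169852352 0.0
to29 [-0.376 -0.029  0.12 ] axis [-0.005 -0.001  1.   ] F [ 0.495 -0.463  0.073] T [ 0.05   0.16  -0.029]
toolangle cw from up -162.72448205592164
```

Scaled: -0.35 cm / 50 = -0.007, -0.2 cm / 50 = -0.004.

servo_tool(targets=[-0.004,0,0,0,0,0,5.6,-0.007,0,0,0,0,0,5.6,-0.007,0,0,0,0,0,5.6,-0.007,0,0,0,0,0,4.9,-0.007,0,0,0,0,0,4.2,-0.007,0,0,0,0,0,4.2,-0.007,0,0,0,0,0,4.2])

```text
time_s: 12.85
tcp_pos: [0.5004, 0.1703, 0.0861]
ee_rot: [[-0.801, -0.397, 0.448], [-0.25, 0.902, 0.352], [-0.544, 0.17, -0.822]]
ft_force: [-6.2, -5.3, 7.9]
finger_gap: 0.0437
grasp_force: 59.3
```

```bash
python3 st.py
```

```text
12.85 [  -1.536   -0.484  134.176   51.345   27.796 -154.807] 0.04372783070899373 59.331703081552405
to29 [-0.03   0.003  0.153] axis [-0.005 -0.     1.   ] F [  1.97   -1.026 -11.133] T [0.268 0.684 0.063]
toolangle cw from up -162.75867585706294
```

Scaled: 1 rad / 1.5708 = 0.6366.

servo_tool(targets=[0,0,0,0,0,0.0446,4.2,0,0,0,0,0,0.1273,4.2,0,0,0,0,0,0.2165,4.2,0,0,0,0,0,0.3056,4.2,0,0,0,0,0,0.3947,4.2,0,0,0,0,0,0.4838,4.2,0,0,0,0,0,0.573,4.2,0,0,0,0,0,0.6366,4.2,0,0,0,0,0,0.6366,4.2])

```text
time_s: 13.75
tcp_pos: [0.5003, 0.1698, 0.0859]
ee_rot: [[-0.766, 0.461, 0.448], [0.625, 0.697, 0.351], [-0.15, 0.549, -0.822]]
ft_force: [-8.1, -7.8, 8.1]
finger_gap: 0.0435
grasp_force: 59.6
```

```bash
python3 st.py; python3 -c "
from h import *
snap('wrist','w7.png');print(robot.read_state()['tcp_pos'])"
```

```text
13.75 [ -1.567  -0.483 134.2    51.279  27.745 -97.413] 0.04353661438504408 59.58141608774895
to29 [0.005 0.079 0.151] axis [-0.002  0.005  1.   ] F [  0.082  -4.752 -13.032] T [1.25  0.172 0.029]
toolangle cw from up -105.3883068143719
[0.50028603 0.16986023 0.08587408]
```

View pics/w7.png

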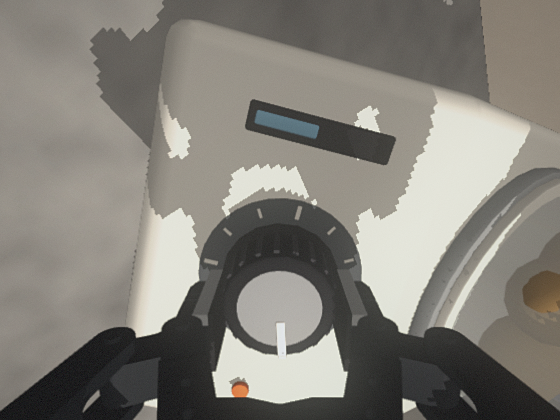

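Wrist: knob gripped centrally, pointer along the tool's −x (cap (280,305), pointer tip (281,355)), i.e. dial ≈ 75°, turning with the gripper.

Scaled: 1.4 rad / 1.5708 = 0.8913.

servo_tool(targets=[0,0,0,0,0,0.0891,4.2,0,0,0,0,0,0.1783,4.2,0,0,0,0,0,0.2674,4.2,0,0,0,0,0,0.3565,4.2,0,0,0,0,0,0.4456,4.2,0,0,0,0,0,0.5348,4.2,0,0,0,0,0,0.6239,4.2,0,0,0,0,0,0.713,4.2,0,0,0,0,0,0.8021,4.2,0,0,0,0,0,0.8913,4.2])

```text
time_s: 14.8
tcp_pos: [0.4996, 0.17, 0.0855]
ee_rot: [[0.327, 0.833, 0.446], [0.792, -0.499, 0.352], [0.516, 0.238, -0.823]]
ft_force: [-9.6, -10.4, 9.6]
finger_gap: 0.0439
grasp_force: 59.8
```

```bash
python3 st.py
```

```text
14.8 [ -1.584  -0.491 134.236  51.207  27.865 -17.004] 0.04393862357367354 59.78451559727546
to29 [0.112 0.082 0.149] axis [0.005 0.005 1.   ] F [ -6.399  -0.471 -15.869] T [ 0.909 -1.195 -0.147]
toolangle cw from up -25.01901760953536
```

Scaled: 1.4 rad / 1.5708 = 0.8913.

servo_tool(targets=[0,0,0,0,0,0.0891,4.2,0,0,0,0,0,0.1783,4.2,0,0,0,0,0,0.2674,4.2,0,0,0,0,0,0.3565,4.2,0,0,0,0,0,0.4456,4.2,0,0,0,0,0,0.5348,4.2,0,0,0,0,0,0.6239,4.2,0,0,0,0,0,0.713,4.2,0,0,0,0,0,0.8021,4.2,0,0,0,0,0,0.8913,4.2])

```text
time_s: 15.8
tcp_pos: [0.4995, 0.1706, 0.0858]
ee_rot: [[0.877, -0.181, 0.446], [-0.358, -0.864, 0.354], [0.321, -0.47, -0.822]]
ft_force: [-9.8, -6.8, 10.0]
finger_gap: 0.0436
grasp_force: 59.6
```

Scaled: 1.2 rad / 1.5708 = 0.7639.

servo_tool(targets=[0,0,0,0,0,0.0891,4.2,0,0,0,0,0,0.1783,4.2,0,0,0,0,0,0.2674,4.2,0,0,0,0,0,0.3565,4.2,0,0,0,0,0,0.4456,4.2,0,0,0,0,0,0.5348,4.2,0,0,0,0,0,0.6239,4.2,0,0,0,0,0,0.713,4.2,0,0,0,0,0,0.7639,4.2,0,0,0,0,0,0.7639,4.2])

```text
time_s: 16.8
tcp_pos: [0.5, 0.1707, 0.0861]
ee_rot: [[0.152, -0.881, 0.447], [-0.935, 0.017, 0.353], [-0.319, -0.472, -0.822]]
ft_force: [-8.1, -4.7, 9.7]
finger_gap: 0.044
grasp_force: 59.5
```

```bash
python3 st.py
```

```text
16.8 [ -1.519  -0.497 134.199  51.371  27.857 131.746] 0.04399927796428953 59.50761668791529
to29 [ 0.026 -0.067  0.152] axis [ 0.    -0.005  1.   ] F [  0.061   2.472 -13.246] T [-0.504  0.167  0.069]
toolangle cw from up 123.80786543072966
```

Scaled: -1.08 rad / 1.5708 = -0.6875.

servo_tool(targets=[0,0,0,0,0,0,5.6,0,0,0,0,0,0,5.6,0,0,0,0,0,-0.0637,5.6,0,0,0,0,0,-0.1528,5.6,0,0,0,0,0,-0.2419,5.6,0,0,0,0,0,-0.331,5.6,0,0,0,0,0,-0.4202,5.6,0,0,0,0,0,-0.5093,5.6,0,0,0,0,0,-0.5984,5.6,0,0,0,0,0,-0.6875,5.6])

```text
time_s: 17.8
tcp_pos: [0.5005, 0.1708, 0.0857]
ee_rot: [[0.851, -0.275, 0.447], [-0.451, -0.82, 0.353], [0.27, -0.502, -0.822]]
ft_force: [0.1, 0.4, 0.4]
finger_gap: 0.0555
grasp_force: 0.0
```

Scaled: -1.4 rad / 1.5708 = -0.8913.

servo_tool(targets=[0,0,0,0,0,-0.0891,5.6,0,0,0,0,0,-0.1783,5.6,0,0,0,0,0,-0.2674,5.6,0,0,0,0,0,-0.3565,5.6,0,0,0,0,0,-0.4456,5.6,0,0,0,0,0,-0.5348,5.6,0,0,0,0,0,-0.6239,5.6,0,0,0,0,0,-0.713,5.6,0,0,0,0,0,-0.8021,5.6,0,0,0,0,0,-0.8913,5.6])

```text
time_s: 18.8
tcp_pos: [0.5005, 0.1708, 0.0857]
ee_rot: [[0.416, 0.792, 0.447], [0.731, -0.584, 0.353], [0.54, 0.18, -0.822]]
ft_force: [0.3, -0.0, 0.5]
finger_gap: 0.0559
grasp_force: 0.0
```

Scaled: -0.14 rad / 1.5708 = -0.0891.

servo_tool(targets=[0,0,0,0,0,-0.0891,5.6,0,0,0,0,0,-0.0891,5.6,0,0,0,0,0,-0.0891,5.6])

```text
time_s: 19.1
tcp_pos: [0.5004, 0.1708, 0.0857]
ee_rot: [[0.309, 0.839, 0.447], [0.801, -0.483, 0.353], [0.512, 0.25, -0.822]]
ft_force: [-0.3, -0.5, -0.2]
finger_gap: 0.056
grasp_force: 0.0
```

```bash
python3 st.py
```

```text
19.1 [ -1.487  -0.392 134.146  51.419  27.775 -18.284] 0.056022938793472865 0.0
to29 [0.009 0.047 0.097] axis [0.003 0.004 1.   ] F [-0.593 -0.099 -0.132] T [ 0.129 -0.242  0.037]
toolangle cw from up -26.18831059915985
```

```bash
cat > pt.py <<'E'
from h import *
def pointer(fn,ci,thr=225):
    im=cv2.imread(fn);R=dialR();n=-R[:,2];P=D0+n*.027
    g=im.min(2);ys,xs=np.nonzero(g>thr)
    q=[]
    for x,y in zip(xs,ys):
        if 190<x<370 and 220<y<400:
            o,r=ray(ci,(x,y));q.append(((o+r*(n@(P-o))/(n@r))-P)@R)
    q=np.array(q)[:,:2]*1000;rr=np.hypot(*q.T);k=(rr>4)&(rr<19)
    q=q[k];print(k.sum(),'mean',q.mean(0),'angle',np.degrees(np.arctan2(*q.mean(0)[::-1]))%360)
    c=q-q.mean(0);u=np.linalg.svd(c,full_matrices=False)[2][0];u=u*np.sign(u@q.mean(0));print('pca',np.degrees(np.arctan2(u[1],u[0]))%360)
if __name__=='__main__':
    import sys
    ci,im=snap('wrist',sys.argv[1]);print(im[250:360:10,280].min(1))
    for t in(190,210,230):pointer('pics/'+sys.argv[1],ci,t)
E
python3 pt.py w8.png; python3 -c "
import cv2;print(cv2.imread('pics/w7.png').min(2)[260:370:6,281])"
```

```text
[ 41  41  35  81  83  82  83  84  86 130  58]
0 mean [nan nan] angle nan
[ 52  59 161 166 167 170 168 168 167 170 170 226 226 225 226 227 217 216
 216]pt.py:10: RuntimeWarning: Mean of empty slice.
  q=q[k];print(k.sum(),'mean',q.mean(0),'angle',np.degrees(np.arctan2(*q.mean(0)[::-1]))%360)
  ret = um.true_divide(
pt.py:11: RuntimeWarning: Mean of empty slice.
  c=q-q.mean(0);u=np.linalg.svd(c,full_matrices=False)[2][0];u=u*np.sign(u@q.mean(0));print('pca',np.degrees(np.arctan2(u[1],u[0]))%360)
Traceback (most recent call last):
  File "pt.py", line 15, in <module>
    for t in(190,210,230):pointer('pics/'+sys.argv[1],ci,t)
                          ~~~~~~~^^^^^^^^^^^^^^^^^^^^^^^^^^
  File "pt.py", line 11, in pointer
    c=q-q.mean(0);u=np.linalg.svd(c,full_matrices=False)[2][0];u=u*np.sign(u@q.mean(0));print('pca',np.degrees(np.arctan2(u[1],u[0]))%360)
                    ~~~~~~~~~~~~~~~~~~~~~~~~~~~~~~~~~~~~~~~^^^
IndexError: index 0 is out of bounds for axis 0 with size 0
```

```bash
sed -i 's/rr<19/rr<16/; s/in(190,210,230)/in map(int,sys.argv[2:])/' pt.py; sed -i 's/^    ci,im=snap.*/    ci,im=snap("wrist",sys.argv[1]);print(im[280:340:6,250:310:6].min(2))/' pt.py; python3 pt.py w9.png 95 100 105
```

```text
[[114 121  80  80  80  82  83  80  83  58]
 [ 82 118 121  82  82  81  79  81  81  82]
 [ 80  81 118 123  79  80  81  84  80  80]
 [ 78  82  83 119  90  83  78  84  83  83]
 [ 81  83  81 104  80  82  82  82  83  83]
 [ 81  79  85  82  82  83  81  79  83  83]
 [ 84  84  82  84  80  82  83  87  82  81]
 [ 82  80  83  84  82  82  86  86  83  84]
 [ 84  85  87  85  83  84  85  84  86  84]
 [ 83  86  83  85  86 131 130 127 130  87]]
623 mean [-4.7836303   0.51424276] angle 173.8642370545589
pca 129.89863650441507
617 mean [-4.85450691  0.60150551] angle 172.9366745267689
pca 129.91896827280033
606 mean [-4.99815786  0.75960932] angle 171.35843744185806
pca 129.86534569189678
```

```bash
sed -i 's/220<y<400/220<y<YM/; s/^def pointer.*/YM=325\ndef pointer(fn,ci,thr=225):/' pt.py; python3 pt.py w10.png 100
```

```text
[[117 120  78  83  81  81  82  80  83  52]
 [ 83 119 121  80  84  81  82  79  80  80]
 [ 79  82 119 122  82  84  82  81  79  83]
 [ 82  82  79 120  91  82  83  80  79  81]
 [ 80  85  81 107  79  82  85  80  83  83]
 [ 83  85  84  85  84  84  84  85  83  81]
 [ 83  82  84  82  86  84  84  85  83  85]
 [ 84  86  86  82  81  83  84  87  85  86]
 [ 85  82  84  86  86  82  84  81  86  86]
 [ 87  84  84  86  85 130 129 129 131  84]]
248 mean [ 3.95693725 -9.43689577] angle 292.74854609695694
pca 301.3756598621445
```

Scaled: 0.8 rad / 1.5708 = 0.5093.

servo_tool(targets=[0,0,0,0,0,0,4.9,0,0,0,0,0,0,4.2,0,0,0,0,0,0,4.2,0,0,0,0,0,0,4.2,0,0,0,0,0,0.0891,4.2,0,0,0,0,0,0.1783,4.2,0,0,0,0,0,0.2674,4.2,0,0,0,0,0,0.3565,4.2,0,0,0,0,0,0.4456,4.2,0,0,0,0,0,0.5093,4.2])

```text
time_s: 20.25
tcp_pos: [0.5004, 0.1704, 0.0862]
ee_rot: [[0.817, 0.362, 0.448], [0.211, -0.912, 0.352], [0.536, -0.194, -0.822]]
ft_force: [-6.8, -5.7, 6.6]
finger_gap: 0.0437
grasp_force: 59.6
```

```bash
python3 st.py
```

```text
20.25 [ -1.532  -0.478 134.163  51.319  27.818  27.662] 0.04365049976797045 59.572261520661414
to29 [0.025 0.002 0.152] axis [0.005 0.    1.   ] F [ -3.199   1.446 -10.471] T [-0.122 -0.769 -0.096]
toolangle cw from up 19.681491368687265
```

Scaled: 0.4 rad / 1.5708 = 0.2546.

servo_tool(targets=[0,0,0,0,0,0.0637,4.2,0,0,0,0,0,0.1273,4.2,0,0,0,0,0,0.191,4.2,0,0,0,0,0,0.2546,4.2,0,0,0,0,0,0.2546,4.2])

```text
time_s: 20.75
tcp_pos: [0.5004, 0.1702, 0.0861]
ee_rot: [[0.894, 0.017, 0.448], [-0.159, -0.922, 0.352], [0.419, -0.386, -0.822]]
ft_force: [-6.8, -6.0, 7.0]
finger_gap: 0.0435
grasp_force: 59.6
```

```bash
python3 st.py
```

```text
20.75 [ -1.548  -0.477 134.172  51.333  27.787  50.431] 0.04352818532226439 59.62441214709543
to29 [ 0.019 -0.03   0.152] axis [ 0.004 -0.002  1.   ] F [ -2.208   2.686 -10.925] T [-0.535 -0.628 -0.023]
toolangle cw from up 42.480484878570536
```

Scaled: 0.2 rad / 1.5708 = 0.1273.

servo_tool(targets=[0,0,0,0,0,0.0318,4.2,0,0,0,0,0,0.0637,4.2,0,0,0,0,0,0.0955,4.2,0,0,0,0,0,0.1273,4.2,0,0,0,0,0,0.1273,4.2])

```text
time_s: 21.25
tcp_pos: [0.5005, 0.1701, 0.086]
ee_rot: [[0.88, -0.156, 0.448], [-0.334, -0.875, 0.351], [0.337, -0.459, -0.822]]
ft_force: [-5.9, -7.0, 6.4]
finger_gap: 0.0435
grasp_force: 60.2
```

```bash
python3 st.py
```

```text
21.25 [ -1.536  -0.475 134.163  51.203  27.757  61.711] 0.043496710911578806 60.24863230297342
to29 [ 0.01  -0.047  0.151] axis [ 0.004 -0.004  1.   ] F [ -0.744   4.147 -10.349] T [-0.777 -0.445 -0.488]
toolangle cw from up 53.632508416308305
```

Scaled: 0.04 rad / 1.5708 = 0.0255.

servo_tool(targets=[0,0,0,0,0,0.0255,4.2,0,0,0,0,0,0.0255,4.2,0,0,0,0,0,0.0255,4.2])

```text
time_s: 21.55
tcp_pos: [0.5, 0.1702, 0.0859]
ee_rot: [[0.875, -0.189, 0.447], [-0.365, -0.862, 0.351], [0.319, -0.471, -0.823]]
ft_force: [-6.9, -6.8, 6.4]
finger_gap: 0.0437
grasp_force: 60.3
```

```bash
python3 st.py; python3 pt.py w11.png 100 200
```

```text
21.55 [ -1.525  -0.487 134.182  51.132  27.807  63.879] 0.04365906216404656 60.25956679339288
to29 [ 0.055 -0.049  0.151] axis [ 0.005 -0.004  1.   ] F [ -1.486   4.137 -10.76 ] T [-0.709 -0.6   -0.921]
toolangle cw from up 55.73204190046085
[[173 173 113 112 116 114 113 115 115 116]
 [116 172 173 113 114 113 112 115 115 114]
 [115 114 172 172 114 113 114 113 113 115]
 [112 113 109 170 159 115 116 114 115 114]
 [115 116 116 111 114 115 116 115 116 114]
 [114 114 115 115 115 114 116 112 112 115]
 [114 115 114 116 115 114 115 115 114 113]
 [114 117 115 116 114 115 113 115 113 117]
 [115 114 116 114 115 115 117 115 115 112]
 [116 113 117 115 116 115 113 113 114 112]]
3377 mean [1.37791656 2.22897287] angle 58.27628436210728
pca 145.19802231591095Traceback (most recent call last):
  File "pt.py", line 16, in <module>
    for t in map(int,sys.argv[2:]):pointer('pics/'+sys.argv[1],ci,t)
                                   ~~~~~~~^^^^^^^^^^^^^^^^^^^^^^^^^^
  File "pt.py", line 10, in pointer
    q=np.array(q)[:,:2]*1000;rr=np.hypot(*q.T);k=(rr>4)&(rr<16)
      ~~~~~~~~~~~^^^^^^
IndexError: too many indices for array: array is 1-dimensional, but 2 were indexed
```

```bash
python3 pt.py w12.png 145 | tail -2
```

```text
246 mean [9.78972286 2.34688652] angle 13.481084361005099
pca 18.72384716918416
```

Scaled: -1.36 rad / 1.5708 = -0.8658.

servo_tool(targets=[0,0,0,0,0,-0.0637,4.2,0,0,0,0,0,-0.1528,4.2,0,0,0,0,0,-0.2419,4.2,0,0,0,0,0,-0.331,4.2,0,0,0,0,0,-0.4202,4.2,0,0,0,0,0,-0.5093,4.2,0,0,0,0,0,-0.5984,4.2,0,0,0,0,0,-0.6875,4.2,0,0,0,0,0,-0.7767,4.2,0,0,0,0,0,-0.8658,4.2])

```text
time_s: 22.65
tcp_pos: [0.5, 0.1703, 0.0859]
ee_rot: [[0.368, 0.815, 0.447], [0.765, -0.539, 0.352], [0.528, 0.212, -0.822]]
ft_force: [-8.4, -6.5, 8.5]
finger_gap: 0.0434
grasp_force: 60.4
```

Scaled: -1 rad / 1.5708 = -0.6366.

servo_tool(targets=[0,0,0,0,0,-0.0891,4.2,0,0,0,0,0,-0.1783,4.2,0,0,0,0,0,-0.2674,4.2,0,0,0,0,0,-0.3565,4.2,0,0,0,0,0,-0.4456,4.2,0,0,0,0,0,-0.5348,4.2,0,0,0,0,0,-0.5984,4.2,0,0,0,0,0,-0.6366,4.2,0,0,0,0,0,-0.6366,4.2,0,0,0,0,0,-0.6366,4.2])

```text
time_s: 23.65
tcp_pos: [0.5, 0.1704, 0.0859]
ee_rot: [[-0.483, 0.753, 0.447], [0.869, 0.348, 0.352], [0.109, 0.559, -0.822]]
ft_force: [-8.5, -6.6, 7.3]
finger_gap: 0.0432
grasp_force: 60.2
```

```bash
python3 st.py; python3 pt.py w13.png 145
```

```text
23.65 [ -1.537  -0.491 134.209  51.321  27.819 -71.159] 0.043228177604936566 60.235065201363795
to29 [-0.021  0.073  0.149] axis [-0.001  0.005  1.   ] F [ -0.799  -4.598 -12.115] T [ 0.658 -0.084 -0.091]
toolangle cw from up -79.12114242370005
[[218 219 151 153 153  95 137  93  96  87]
 [148 219 188 153 151 155 152 154 156  93]
 [150 162 220 158 150 152 154 156 155  94]
 [152 150 205 218 151 154 154 155 154 156]
 [151 151 152 160 154 152 157 155 156 158]
 [150 151 151 151 153 153 154 156 154 155]
 [151 150 152 152 152 153 156 156 154 155]
 [152 152 151 153 152 152 154 152 154 153]
 [152 150 155 152 148 154 156 156 156 156]
 [154 153 152 154 154 154 153 154 155 156]]
2747 mean [-1.12592112 -2.52654564] angle 245.98049936467712
pca 201.64640124674273
```

```bash
python3 pt.py w14.png 185 200| tail -4
```

```text
221 mean [-5.8980682  -8.86586298] angle 236.3659263875092
pca 243.590438648156
205 mean [-5.91548176 -8.89698752] angle 236.38062608148994
pca 243.4510887348355
```

Scaled: -0.055 rad / 1.5708 = -0.035.

servo_tool(targets=[0,0,0,0,0,-0.0191,4.2,0,0,0,0,0,-0.035,4.2,0,0,0,0,0,-0.035,4.2,0,0,0,0,0,-0.035,4.2])

```text
time_s: 24.15
tcp_pos: [0.5, 0.1704, 0.0859]
ee_rot: [[-0.524, 0.725, 0.447], [0.848, 0.396, 0.352], [0.079, 0.564, -0.822]]
ft_force: [-8.9, -6.5, 8.1]
finger_gap: 0.0435
grasp_force: 60.2
```

```bash
python3 pt.py w15.png 190| tail -2
```

```text
212 mean [-6.34961774 -8.52942716] angle 233.33465376436618
pca 240.71161322478093
```

servo_tool(targets=[0,0,0,0,0,0,4.8,0,0,0,0,0,0,5.6,0,0,0,0,0,0,5.6,0,0,0,0,0,0,5.6])

```text
time_s: 24.6
tcp_pos: [0.5005, 0.1708, 0.0858]
ee_rot: [[-0.523, 0.725, 0.448], [0.848, 0.395, 0.353], [0.079, 0.564, -0.822]]
ft_force: [0.5, 0.5, 0.0]
finger_gap: 0.0561
grasp_force: 0.0
```

```bash
python3 pt.py w16.png 190 200| tail -4; python3 st.py
```

```text
218 mean [-6.3590537  -8.50961236] angle 233.23001382378013
pca 240.71520795188627
204 mean [-6.3723378  -8.53463301] angle 233.25334019209953
pca 240.53881575529354
24.65 [ -1.482  -0.397 134.143  51.421  27.774 -74.312] 0.055911538474621804 0.0
to29 [-0.036  0.025  0.101] axis [-0.002  0.005  1.   ] F [-0.046 -0.189  0.16 ] T [ 0.294 -0.015 -0.013]
toolangle cw from up -82.22002796850434
```

Scaled: -8 cm / 50 = -0.16, -7.5 cm / 50 = -0.15.

servo_tool(targets=[0,0,-0.02,0,0,0,5.6,0,0,-0.06,0,0,0,5.6,0,0,-0.11,0,0,0,5.6,0,0,-0.15,0,0,0,5.6,0,0,-0.16,0,0,0,5.6,0,0,-0.16,0,0,0,5.6,0,0,-0.16,0,0,0,5.6])

```text
time_s: 25.35
tcp_pos: [0.4644, 0.1427, 0.1508]
ee_rot: [[-0.523, 0.726, 0.447], [0.848, 0.395, 0.353], [0.08, 0.564, -0.822]]
ft_force: [0.1, 0.1, -0.1]
finger_gap: 0.0557
grasp_force: 0.0
```

```bash
python3 st.py
python3 - <<'E'
from h import *
T,im=snap('top','t9.png');a=cv2.imread('pics/top0.png')
d=cv2.absdiff(im[:,:,::-1],a).max(2)
print('changed jars/tumbler/peeler',[(d[y0:y1,x0:x1]>40).mean().round(3) for x0,x1,y0,y1 in((240,290,130,170),(305,370,262,290),(375,412,258,295))])
print('handle px pred',proj(T,[[.6165,.264,.239]]))
S,ims=snap('side','s9.png')
E
```

```text
25.35 [ -6.139 -14.855 138.067  40.598  37.782 -64.94 ] 0.05571438350935519 0.0
to29 [-0.054  0.083  8.052] axis [-0.002  0.006  1.   ] F [-0.014  0.091  0.143] T [ 0.317 -0.011  0.026]
toolangle cw from up -82.19841942925339
changed jars/tumbler/peeler [np.float64(0.0), np.float64(0.0), np.float64(0.0)]
handle px pred [[144.22237531 185.0498193 ]]
```

Bystanders are unchanged, the tool is clear and the dial reads about 240°, i.e. 40 minutes. Handing in.

```bash
python3 -c "
from rig import robot
print(robot.finish_job())"
```

```text
the job is handed in; nothing more can be done
None
```

The job is handed in at about 25 s of the 72 s allowed: the lid is seated level on the basket and released, the dial was wound to the stop and set back to about 40 minutes, and the jars, tumbler and peeler show no change in the top camera view; the lid was not re-checked after the dial work.

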